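Shut and lock the slide cabinet

TASK

Push both open drawers of the low microscope-slide cabinet fully home with the fingertips, gently and without slamming them; then push the black tab on its locking bar all the way to the cabinet's right, as you face it, so that both drawers are locked. Only push, on the drawers' front faces and on the tab's left side: do not pinch the tab, do not reach into the drawers, do not move the bar before both drawers are home, and leave the bottle, beaker and dish where they are, standing.

Things in the scene. Friction and masses are not known exactly. Their poses are not given: they have to be found in the camera images.
- slide_cabinet: Low grey cabinet fixed to the worktop, 150 mm deep (x), 320 mm wide (y), 75 mm high, with two white drawers side by side in front. Origin: centre of its underside. x points from its front to its back: the front face (flush with shut drawers) is the plane x = -75 mm; y points to the left as one faces it, z up. Its yaw differs by up to 0.2 rad from facing the robot squarely.
- drawer_left (a joint): Left drawer (cabinet y = +70 mm): how far it is pulled out, in m; 0 = home, flush; at most 0.10. It slides along the cabinet's x with about 1.5 N of friction and stays where it is left; a hard stop ends it at 0.
- drawer_right (a joint): Right drawer (cabinet y = -70 mm), as the left one.
- drawer_left_front (a point): Centre of the left drawer's flat front face, on its outside; it moves with the drawer. The front is 97 mm wide and 54 mm high (z = 10 to 64 mm), 9 mm thick, without a knob. Push on this face only: the inside of the drawer, with its slides, is not to be touched. Axes as the cabinet's.
- drawer_right_front (a point): Centre of the right drawer's front face, same sizes and axes.
- lock_bar (a joint): How far the flat steel bar on top, along the front edge, is pushed to the cabinet's right (-y), in m: 0 unlocked, 0.045 locked, at a hard stop. Friction about 1.2 N; it stays where it is left. Two tongues hang from it before the front face, 24 mm wide, down to z = 49 mm, out to x = -84 mm; unlocked, they are at cabinet y = +140 and 0 mm, in front of the posts beside the drawers.
- tab_push (a point): Centre of the left side (the one to push) of the black tab that stands on the bar and moves with it. The tab is 12 mm thick along the cabinet's y, 26 mm along x (this point: x = -52 mm), and stands from z = 82 to 115 mm; this point: z = 98.5 mm, y = +26 mm when unlocked. Two straps over the bar, 12 mm wide, reach z = 88 mm at cabinet y = +90 and -85 mm. Touching its left and right halves at once is pinching.
- dropper_bottle: White dropper bottle, 31 mm across, 94 mm high, loose, standing beside the cabinet at one of its ends. Origin: centre of its underside. Leave it alone.
- small_beaker: Small glass beaker, 50 mm across, 61 mm high, loose, standing beside the cabinet at the other end. Origin: centre of its underside. Leave it alone.
- petri_dish: Glass dish, 81 mm across, 15 mm high, loose, lying on the cabinet's top behind the locking bar. Origin: centre of its underside. Leave it alone.

How it is judged:
On the way, in this order (a step that is already met when the one before it is completed fails the run):
1. both drawers are fully home (value of joint each of drawer_left, drawer_right below 0.004 m), for 0.2 s.
2. the locking bar is pushed all the way to the right (value of joint lock_bar above 0.04 m), for 0.2 s.
At the end, for the whole second after the job is handed in: Both drawers are within 4 mm of home, the locking bar is within 5 mm of its right-hand stop, all at rest, and the bottle, beaker and dish stand within 15 mm of where they were (all of step 1 and value of joint lock_bar above 0.04 m and velocity of joint drawer_left between -0.01 and 0.01 m/s and velocity of joint drawer_right between -0.01 and 0.01 m/s and velocity of joint lock_bar between -0.01 and 0.01 m/s and distance of each of dropper_bottle, small_beaker, petri_dish from where it was at the start of the episode below 0.015 m and angle between each of dropper_bottle, small_beaker, petri_dish's own z axis and vertical below 0.15 rad); the robot touches nothing.
It fails at once if the locking bar is moved to the right while a drawer is still open (value of joint lock_bar above 0.015 m and value of joint any of drawer_left, drawer_right above 0.01 m).
It fails at once if a drawer is slammed (faster than 0.35 m/s) (velocity of joint any of drawer_left, drawer_right below -0.35 m/s).
It fails at once if the fingers reach into a drawer or pinch its front (contact force between the fingers and drawer_left_c1 above 1 N or contact force between the fingers and drawer_right_c1 above 1 N).
It fails at once if the tab is pinched (contact force between the fingers and lock_bar_c5 above 1 N and contact force between the fingers and lock_bar_c6 above 1 N).
It fails at once if the bottle, beaker or dish is moved, lifted or tipped (distance of any of dropper_bottle, small_beaker, petri_dish from where it was at the start of the episode above 0.02 m or angle between any of dropper_bottle, small_beaker, petri_dish's own z axis and vertical above 0.3 rad).
It also fails if it takes over 54 s, if anything falls off the work surface, if the arm or the gripper's body presses on something with over 40 N, if the wrist force passes 120 N, or if a joint passes its speed limit or range.

ROBOT

A 6-joint arm with a two-finger parallel gripper is mounted at the origin on a cart in front of the work surface, level with it; the furniture and walls round the work are solid. World frame = base frame: x ahead of the robot, y to its left, z up, the work surface at z = 0. Lengths are in m, angles in rad, forces in N, time in s.
With the tool pointing down it reaches from about 0.35 to 0.85 m from the base axis. Payload 8.1 kg.
Tool frame: the origin (TCP) lies between the finger pads; the fingertips stand 14 mm ahead of it and the grasp point (between the pads) lies 5 mm behind it; y points along the fingers, x is the direction in which the jaws open and shut, and the axes are right-handed (so a half turn about y gives the same grasp; the last joint's range is limited). The gripper opens to 93 mm and grips with 3 to 60 N. Pads are 15 mm wide; open, the fingers measure 128 mm over their backs; the gripper's body (75 mm by 188 mm) begins 65 mm behind the grasp point.
Start: joints at [1.067, 0.13, 1.488, -0, 1.523, -0.085], TCP at [0.244, 0.548, 0.233] pointing down, gripper open.
Joint ranges: [-2.96, 2.96], [-0.89, 2.26], [0.02, 2.5], [-1.34, 4.48], [0, 2.73], [-2.66, 2.66]. Speed limits (rad/s): [2.39, 2.39, 2.79, 3.14, 3.14, 3.14].

INTERFACE

Orientations are given as a rotation vector (axis times angle).
In Python, from cell import monitor, camera, manip, recognise, tip_of gives the robot as it stands.
- The arm moves only by the tool jog_arm, never from a script. Its arguments are lists of equal length, an entry for each row: "dp": the shift along the tool's x, y, z in units of 30 mm (1.0 is 30 mm), a list of three; "roll": the turn about the tool's y in units of 6 degrees (1.0 is 6 degrees); "gripper": the closure, from -1 (fully open) to 1 (shut), so that 0 is half open. A call has 1 to 20 rows; each row is the pose to reach, as a shift and turn from the pose measured when the call began, along the tool's axes at that moment; what a row does not reach only later rows make up. A row lasts 1/12 s, in which the tool goes at most 41.7 mm and 7.16 degrees, less where a joint would pass 70% of its speed; a pose out of reach is approached as far as the arm can. A call with a gripper value outside its range is refused whole. The fingers move at their own pace and stop on an object; "grip_force" is the grip in N (left out, the last holds). Time passes only in rows, so rows that repeat a pose let the fingers close. It gives the time, the measured TCP pose, the force and the opening at its end, in the units of the state.
- monitor.observe(): the state, without advancing time (a new reading comes with each control period).
- camera(name): name is "scene" or "top"; returns a dict with "image" (420x560x3 uint8, red, green, blue), "fx", "fy", "cx", "cy" (pixels), "k1" (the pictures are not rectified: a ray, as slopes to the right and down, at radius r is drawn at 1 + k1 r^2 times it, then the intrinsics apply), "rvec" (rotation vector, rad) and "tvec" (3), from world to camera coordinates, as OpenCV has them. Camera axes: x right, y down, z forward; pixel columns grow to the right and rows downward; lengths in m; the calibration is good to about 2 mm. A picture is of the moment at which its call begins. There is no depth.
- manip.finish_job(): hands the job in, once; it reports no verdict.
Trained networks look in a picture, given as the dict that the camera call returned (one of the last four; its "shot" number tells which), for a name from the list of things; names that differ only in an ending like _2 or _b are one class to them, and where a whole thing is asked for, a point or a joint stands for the part that bears it (a point fixed in the world has none). Each returns a list of dicts, best first, with "p" (0 to 1); they miss things now and then, are a little off and sometimes report something else, mostly with a low value. They report only what shows in the picture. A call takes as long as a camera call.
- recognise(label, picture): "position" ([x, y, z] in m, in the coordinates of the camera as it stood for that picture, good to about 4 mm: the middle of the surface that is visible of it).
- tip_of(label, picture): "position" ([x, y, z] in m, in the coordinates of the camera as it stood for that picture, good to about 4 mm: a listed point, or the origin of a listed thing).
The state is a dict: "t": time; "q": joint angles; "dq": joint speeds; "effort": joint torques, N m; "position": TCP position; "eef_rot": TCP orientation; "wrist_force": force on the tool from outside, world axes, zero at the start; "ft_torque": the same for the moment, N m; "finger_gap": opening from 0.0 (shut) to 1.0 (fully open).
Only numpy, scipy, OpenCV 4.12 (cv2) and the standard library are available. Lean on these libraries where they do the work, as an engineer would, in place of code of your own. Each camera call takes 0.05 s, during which the arm holds its last target.

## Working session

There is one attempt and no reset: what is moved stays moved. The work goes in short steps, Python scripts to look and compute and a tool call to move; the robot and the scene stay as the last step left them, time stands still between calls to the robot, and variables do not carry over. Pictures are saved under pics/ and viewed, and the job is handed in when it is done.

Besides the shell and the picture viewer there is one more tool, called after "Call:" as a command line: name --pt "numbers of a row" for each row, then --argument value for the rest. jog_arm: Moves the arm, as the interface text tells. Its arguments: {"type":"object","properties":{"dp":{"type":"array"},"roll":{"type":"array"},"gripper":{"type":"array"},"grip_force":{"type":"number"}},"required":["dp","roll","gripper"]}

```bash
mkdir -p pics
cat > h.py <<'E'
from cell import monitor, camera, manip, recognise, tip_of
import numpy as np, cv2
def w(pic,p):
    R=cv2.Rodrigues(np.array(pic['rvec'],float))[0]
    return R.T@(np.array(p)-np.array(pic['tvec']))
def proj(pic,P):
    R=cv2.Rodrigues(np.array(pic['rvec'],float))[0]
    c=R@np.array(P)+np.array(pic['tvec']);u,v=c[:2]/c[2];r=u*u+v*v;k=1+pic['k1']*r
    return np.array([pic['fx']*u*k+pic['cx'],pic['fy']*v*k+pic['cy']])
def look(cam,name,labels=()):
    p=camera(cam);cv2.imwrite(f'pics/{name}.png',p['image'][:,:,::-1])
    for l in labels:
        for f in (tip_of,):
            for d in f(l,p)[:2]: print(cam,l,round(d['p'],2),np.round(w(p,d['position']),4))
    return p
L=['slide_cabinet','drawer_left_front','drawer_right_front','tab_push','dropper_bottle','small_beaker','petri_dish']
E
python3 - <<'E'
from h import *
s=monitor.observe();print({k:np.round(v,3) for k,v in s.items()})
print(cv2.Rodrigues(np.array(s['eef_rot'],float))[0].round(3))
for c in('scene','top'):look(c,c+'0',L)
E
```

```text
{'t': np.float64(0.0), 'q': array([ 1.067,  0.131,  1.489, -0.   ,  1.523, -0.085]), 'dq': array([-0.001,  0.   ,  0.002, -0.001,  0.001,  0.002]), 'effort': array([ 1.0000e-03, -5.5984e+01, -4.9176e+01,  7.7000e-02,  3.5000e-02,
       -0.0000e+00]), 'position': array([0.244, 0.548, 0.232]), 'eef_rot': array([-1.38 , -0.894,  0.897]), 'wrist_force': array([-0.123, -0.173, -1.16 ]), 'ft_torque': array([-0.017, -0.02 ,  0.039]), 'finger_gap': np.float64(0.997)}
[[ 0.407 -0.001 -0.914]
 [ 0.914 -0.002  0.407]
 [-0.002 -1.     0.   ]]
scene slide_cabinet 0.63 [ 0.6343  0.1099 -0.0007]
scene drawer_left_front 0.85 [0.4893 0.1856 0.0312]
scene drawer_right_front 0.69 [0.4989 0.0431 0.0391]
scene tab_push 0.92 [0.5776 0.138  0.0934]
scene dropper_bottle 0.58 [0.6618 0.155  0.0768]
scene dropper_bottle 0.43 [ 0.6468  0.3319 -0.0019]
scene small_beaker 0.68 [ 0.6157 -0.1039  0.0019]
scene petri_dish 0.93 [0.6626 0.1538 0.0752]
top slide_cabinet 0.75 [6.360e-01 1.079e-01 1.000e-04]
top slide_cabinet 0.53 [0.5034 0.0383 0.0371]
top drawer_left_front 0.73 [0.4926 0.182  0.0381]
top drawer_right_front 0.67 [0.5021 0.0416 0.0387]
top drawer_right_front 0.23 [0.5797 0.1354 0.0998]
top tab_push 0.81 [0.581  0.1368 0.0992]
top dropper_bottle 0.59 [0.6475 0.3324 0.0018]
top small_beaker 0.75 [ 0.6214 -0.0998 -0.001 ]
top petri_dish 0.98 [0.6686 0.1575 0.0739]
```

View pics/scene0.png

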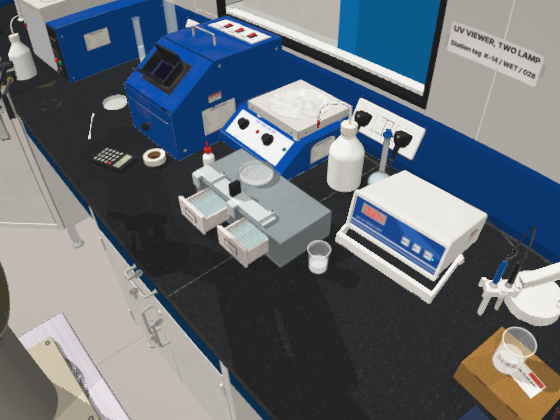

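View pics/top0.png

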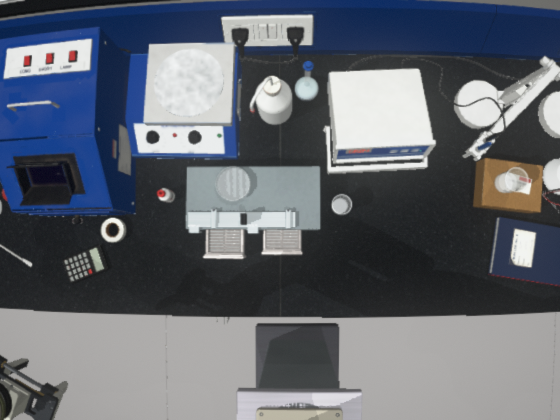

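Both pictures show the cabinet nearly square to the robot: both drawers are out (top view ≈(225,243) and (282,241)), with the dish at (234,183), bottle at (166,195) and beaker at (341,204). Next I'll refine the pose with an overlay.

```bash
cat >> h.py <<'E'
def overlay(p,x,y,a,dl,dr,name,crop,s,bar=0):
    im=p['image'][:,:,::-1].copy();u0,v0,u1,v1=crop
    im=cv2.resize(im[v0:v1,u0:u1],None,fx=s,fy=s,interpolation=cv2.INTER_CUBIC)
    R=np.array([[np.cos(a),-np.sin(a)],[np.sin(a),np.cos(a)]])
    def pl(pts,col):
        q=[]
        for X,Y,Z in pts:
            c=R@[X,Y]+[x,y]; q.append((proj(p,[c[0],c[1],Z])+.5-[u0,v0])*s)
        cv2.polylines(im,[np.round(q).astype(int)],True,col,1,cv2.LINE_AA)
    pl([(-.075,-.16,.075),(.075,-.16,.075),(.075,.16,.075),(-.075,.16,.075)],(0,0,255))
    for yy,d in((.07,dl),(-.07,dr)):
        pl([(-.075-d,yy-.0485,.01),(-.075-d,yy+.0485,.01),(-.075-d,yy+.0485,.064),(-.075-d,yy-.0485,.064)],(0,255,0))
    t=.026-bar
    pl([(-.065,t,.115),(-.039,t,.115),(-.039,t-.012,.115),(-.065,t-.012,.115)],(0,255,255))
    cv2.imwrite(f'pics/{name}.png',im)
E
python3 - <<'E'
from h import *
from scipy.optimize import least_squares
obs={k:[] for k in L}
for c in('top','scene','top','scene'):
    p=camera(c)
    for l in ('slide_cabinet','drawer_left_front','drawer_right_front','tab_push'):
        d=tip_of(l,p)
        if d: obs[l].append(w(p,d[0]['position']))
for l in obs: print(l,np.round(obs[l],4).tolist())
def f(v):
    x,y,a,dl,dr=v;R=np.array([[np.cos(a),-np.sin(a)],[np.sin(a),np.cos(a)]])
    M={'slide_cabinet':(0,0),'drawer_left_front':(-.075-dl,.07),'drawer_right_front':(-.075-dr,-.07),'tab_push':(-.052,.026)}
    return np.concatenate([(o[:2]-(R@M[l]+[x,y]))*1000/4 for l in M for o in obs[l]])
r=least_squares(f,[.635,.109,0,.07,.06],loss='soft_l1');print(r.x.round(4))
overlay(camera('top'),*r.x,'ovt',(160,140,360,280),4)
overlay(camera('scene'),*r.x,'ovs',(160,130,350,280),4)
E
```

```text
slide_cabinet [[0.6359, 0.1111, -0.0017], [0.6327, 0.1098, 0.0008], [0.6332, 0.1108, -0.005], [0.6366, 0.1084, -0.0032]]
drawer_left_front [[0.4896, 0.1827, 0.0404], [0.4898, 0.1815, 0.0321], [0.489, 0.1831, 0.0395], [0.4853, 0.1843, 0.0362]]
drawer_right_front [[0.5004, 0.0416, 0.0391], [0.5001, 0.039, 0.0394], [0.4988, 0.0449, 0.0415]]
tab_push [[0.5808, 0.1367, 0.0979], [0.5789, 0.1368, 0.0981], [0.5827, 0.1365, 0.0956], [0.5796, 0.1357, 0.0973]]
dropper_bottle []
small_beaker []
petri_dish []
[ 0.6333  0.1099 -0.0168  0.0709  0.0573]
```

View pics/ovt.png

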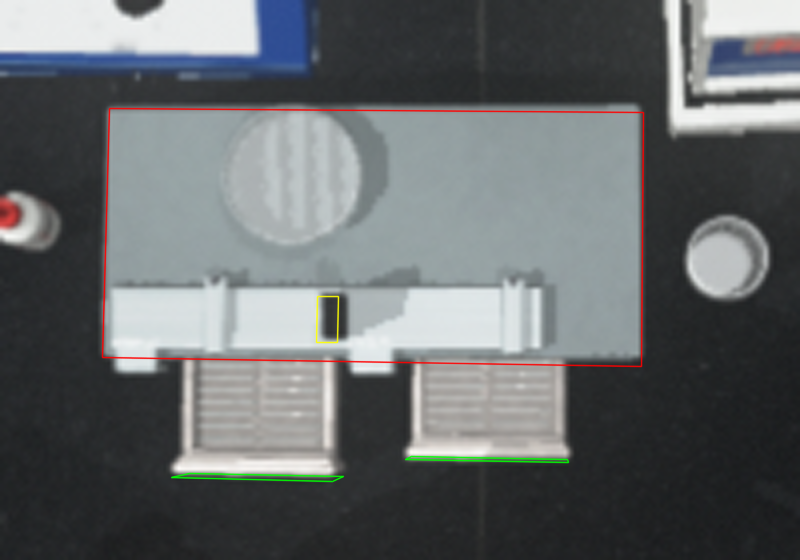

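View pics/ovs.png

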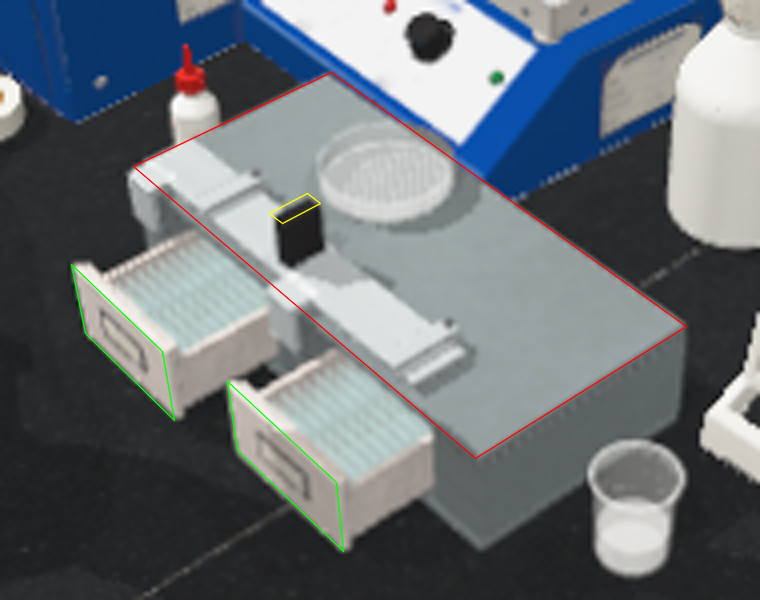

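The overlay agrees to within 2–3 mm. The picture suggests yaw ≈ 0 and a cabinet centre near (0.635, 0.108). Now I'll shut the gripper, square the tool and go in front of the left drawer, staying high.

Call:
jog_arm --pt "-0.6 0 -0.7" --pt "-1.2 0 -1.4" --pt "-1.8 0 -2.1" --pt "-2.4 0 -2.8" --pt "-3 0 -3.5" --pt "-3.6 0 -4.2" --pt "-4.2 0 -4.9" --pt "-4.8 0 -5.6" --pt "-5.4 0 -6.3" --pt "-6 0 -7" --pt "-6.6 0 -7.7" --pt "-7.2 0 -8.4" --pt "-7.8 0 -9.1" --pt "-8.4 0 -9.8" --pt "-8.8 0 -10.3" --pt "-8.8 0 -10.3" --pt "-8.8 0 -10.3" --pt "-8.8 0 -10.3" --roll '[-0.3,-0.6,-0.9,-1.2,-1.5,-1.8,-2.1,-2.4,-2.7,-3,-3.3,-3.6,-3.8,-4,-4,-4,-4,-4]' --gripper '[1,1,1,1,1,1,1,1,1,1,1,1,1,1,1,1,1,1]' --grip_force 10

```text
t: 3.4
position: [0.4187, 0.1818, 0.2327]
eef_rot: [-1.209, -1.209, 1.209]
wrist_force: [-0.0, 0.3, -0.1]
finger_gap: 0.006
```

Run:
```python
from h import *
s=monitor.observe();print(s['t'],s['position'],s['finger_gap'],s['wrist_force'])
print(cv2.Rodrigues(np.array(s['eef_rot'],float))[0].round(3))
look('scene','s1')
```

```text
3.4 [0.41871491 0.18177485 0.23269292] 0.005743053747217223 [-0.0497374   0.31756342 -0.06856841]
[[ 0. -0. -1.]
 [ 1.  0.  0.]
 [ 0. -1.  0.]]
```

View pics/s1.png

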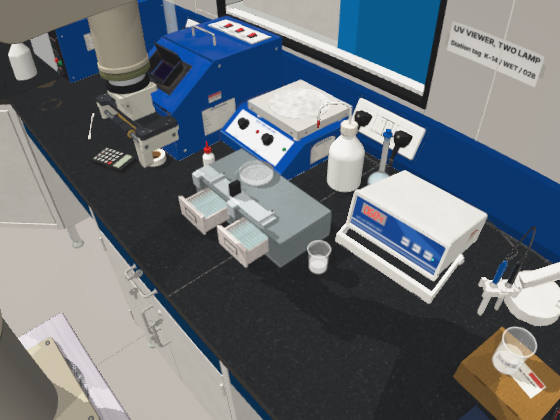

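The gripper is shut, squared and in front of the left drawer (scene view, fingers at ≈(160,155)). Next it descends to mid-face height.

Call:
jog_arm --pt "0 0.6 0" --pt "0 1.2 0" --pt "0 1.8 0" --pt "0 2.4 0" --pt "0 3 0" --pt "0 3.6 0" --pt "0 4.2 0" --pt "0 4.8 0" --pt "0 5.3 0" --pt "0 5.7 0" --pt "0 5.9 0" --pt "0 5.9 0" --pt "0 5.9 -0.5" --pt "0 5.9 -1" --pt "0 5.9 -1.4" --pt "0 5.9 -1.6" --pt "0 5.9 -1.6" --pt "0 5.9 -1.6" --roll '[0,0,0,0,0,0,0,0,0,0,0,0,0,0,0,0,0,0]' --gripper '[1,1,1,1,1,1,1,1,1,1,1,1,1,1,1,1,1,1]'

```text
t: 4.95
position: [0.4665, 0.1825, 0.0561]
eef_rot: [-1.208, -1.21, 1.209]
wrist_force: [-0.5, 0.9, 0.8]
finger_gap: 0.002
```

Run:
```python
from h import *
p=look('scene','s2');cv2.imwrite('pics/s2z.png',cv2.resize(p['image'][120:280,140:340,::-1],None,fx=4,fy=4,interpolation=2)[:600])
```

```text
(no output)
```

View pics/s2z.png

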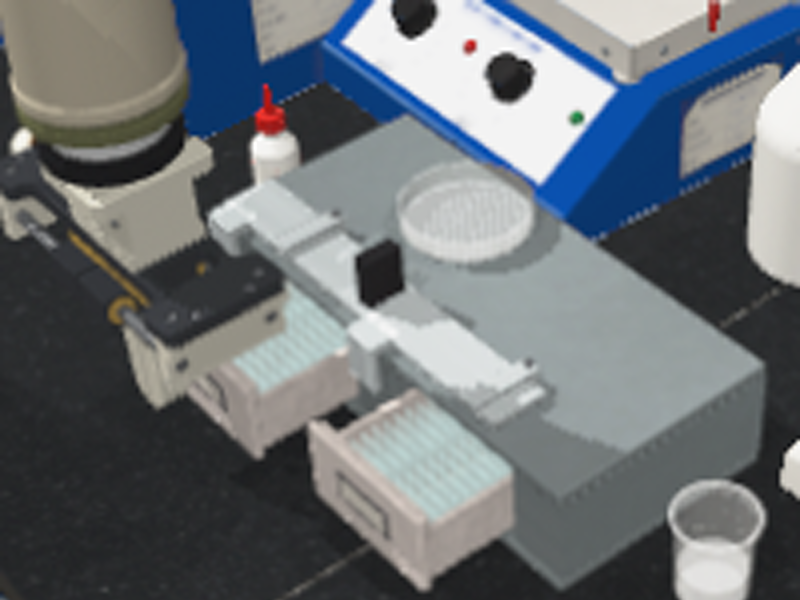

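The fingers are in front of the left drawer's face and the body is well above everything. Now I push slowly (5–6 mm per row).

Call:
jog_arm --pt "0 0 -0.15" --pt "0 0 -0.3" --pt "0 0 -0.45" --pt "0 0 -0.6" --pt "0 0 -0.75" --pt "0 0 -0.9" --pt "0 0 -1.05" --pt "0 0 -1.2" --pt "0 0 -1.35" --pt "0 0 -1.5" --pt "0 0 -1.65" --pt "0 0 -1.8" --pt "0 0 -1.95" --pt "0 0 -2.1" --pt "0 0 -2.2" --pt "0 0 -2.3" --pt "0 0 -2.3" --pt "0 0 -2.3" --roll '[0,0,0,0,0,0,0,0,0,0,0,0,0,0,0,0,0,0]' --gripper '[1,1,1,1,1,1,1,1,1,1,1,1,1,1,1,1,1,1]'

```text
t: 6.5
position: [0.5354, 0.1826, 0.0558]
eef_rot: [-1.208, -1.21, 1.209]
wrist_force: [2.0, -0.4, -0.3]
finger_gap: 0.005
```

Run:
```python
from h import *
p=look('scene','s3',['drawer_left_front']);cv2.imwrite('pics/s3z.png',cv2.resize(p['image'][120:270,140:340,::-1],None,fx=4,fy=4,interpolation=2)[:600])
```

```text
scene drawer_left_front 0.83 [0.5405 0.1845 0.0327]
```

View pics/s3z.png

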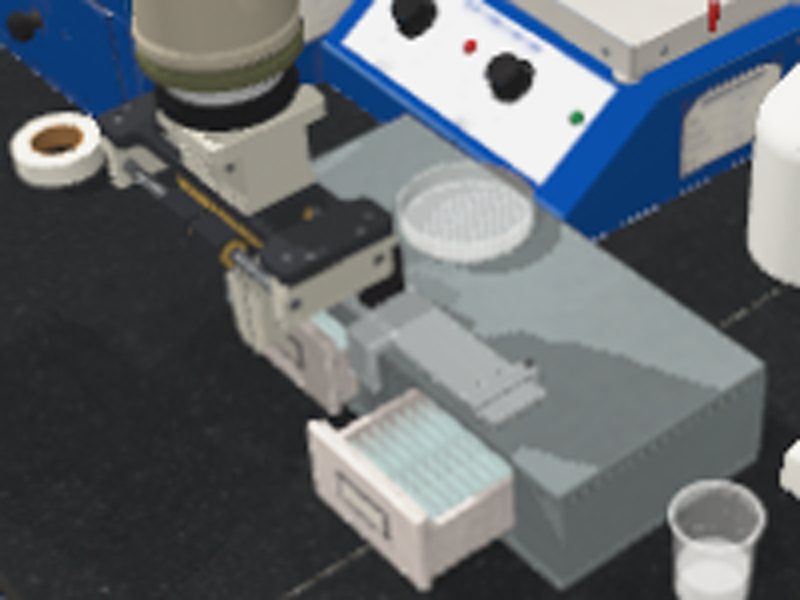

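The drawer is sliding with about 2 N and is roughly 17 mm from home. I continue slower.

Call:
jog_arm --pt "0 0 -0.08" --pt "0 0 -0.16" --pt "0 0 -0.24" --pt "0 0 -0.32" --pt "0 0 -0.4" --pt "0 0 -0.44" --pt "0 0 -0.48" --pt "0 0 -0.52" --pt "0 0 -0.52" --roll '[0,0,0,0,0,0,0,0,0]' --gripper '[1,1,1,1,1,1,1,1,1]'

```text
t: 7.35
position: [0.5511, 0.1826, 0.0559]
eef_rot: [-1.208, -1.21, 1.209]
wrist_force: [-1.0, -0.8, -0.3]
finger_gap: 0.004
```

Call:
jog_arm --pt "0 0 -0.03" --pt "0 0 -0.06" --pt "0 0 -0.09" --pt "0 0 -0.12" --pt "0 0 -0.12" --roll '[0,0,0,0,0]' --gripper '[1,1,1,1,1]'

```text
t: 7.77
position: [0.5518, 0.1826, 0.0558]
eef_rot: [-1.204, -1.205, 1.213]
wrist_force: [-18.5, -1.4, 12.8]
finger_gap: 0.002
```

The force jumped, so it is at the stop. I back off and check.

Call:
jog_arm --pt "0 0 0.4" --pt "0 0 1" --pt "0 0 2" --pt "0 0 3" --pt "0 0 4" --pt "0 0 4" --pt "0 0 4" --roll '[0,0,0,0,0,0,0]' --gripper '[1,1,1,1,1,1,1]'

```text
t: 8.35
position: [0.4308, 0.1826, 0.0565]
eef_rot: [-1.204, -1.207, 1.213]
wrist_force: [0.9, -0.6, 1.1]
finger_gap: 0.001
```

Run:
```python
from h import *
s=monitor.observe();print(s['position'],s['wrist_force'])
print(cv2.Rodrigues(np.array(s['eef_rot'],float))[0].round(3))
p=look('scene','s4',L);overlay(p,.635,.108,0,0,.059,'s4z',(160,130,350,280),4)
p=look('top','t4',L);overlay(p,.635,.108,0,0,.059,'t4z',(160,140,360,280),4)
```

```text
[0.4308245  0.18256839 0.05647996] [ 0.90809733 -0.61103849  1.0902404 ]
[[-0.002 -0.006 -1.   ]
 [ 1.     0.    -0.002]
 [ 0.    -1.     0.006]]
scene slide_cabinet 0.95 [ 0.6318  0.1124 -0.0015]
scene drawer_left_front 0.8 [0.5581 0.1811 0.0345]
scene drawer_left_front 0.74 [ 0.6143 -0.1043  0.0019]
scene drawer_right_front 0.57 [0.4987 0.0432 0.0396]
scene dropper_bottle 0.46 [0.6474 0.335  0.0008]
scene small_beaker 0.82 [ 0.6144 -0.1057  0.0048]
scene petri_dish 0.6 [0.6636 0.1538 0.0767]
scene petri_dish 0.38 [0.6369 0.1085 0.0008]
top slide_cabinet 0.6 [ 0.6335  0.1118 -0.0051]
top drawer_left_front 0.44 [0.5617 0.1828 0.0371]
top drawer_right_front 0.86 [0.5011 0.0426 0.0368]
top tab_push 0.93 [0.5805 0.1355 0.0992]
top dropper_bottle 0.46 [ 6.486e-01  3.349e-01 -1.000e-04]
top small_beaker 0.59 [ 0.6208 -0.101   0.0028]
top petri_dish 0.61 [0.667  0.1581 0.072 ]
```

View pics/s4z.png

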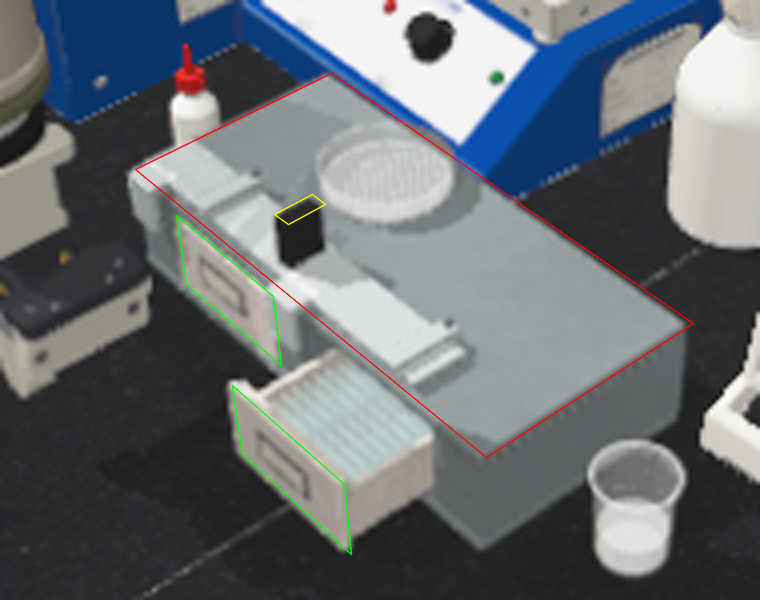

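View pics/t4z.png

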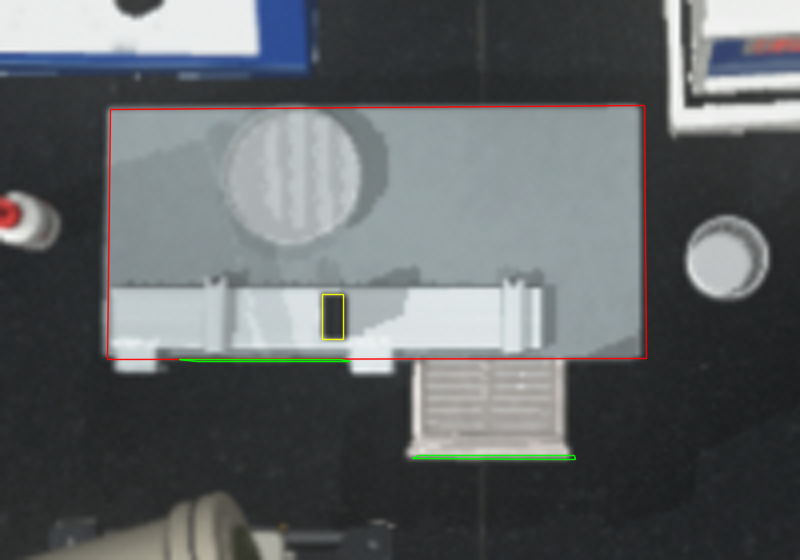

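The left drawer is flush, with yaw ≈ 0 and the overlay on the edges. I move sideways to the right drawer and push it.

Call:
jog_arm --pt "-0.7 0 0" --pt "-1.5 0 0" --pt "-2.3 0 0" --pt "-3.1 0 0" --pt "-3.9 0 0" --pt "-4.5 0 0" --pt "-4.75 0 0" --pt "-4.75 0 0" --pt "-4.75 0 0" --roll '[0,0,0,0,0,0,0,0,0]' --gripper '[1,1,1,1,1,1,1,1,1]'

```text
t: 9.9
position: [0.4321, 0.0402, 0.0566]
eef_rot: [-1.205, -1.205, 1.212]
wrist_force: [-0.1, 0.4, -0.3]
finger_gap: 0.003
```

Call:
jog_arm --pt "0 0 -0.4" --pt "0 0 -0.8" --pt "0 0 -1.2" --pt "0 0 -1.5" --pt "0 0 -1.65" --pt "0 0 -1.8" --pt "0 0 -1.95" --pt "0 0 -2.1" --pt "0 0 -2.25" --pt "0 0 -2.4" --pt "0 0 -2.55" --pt "0 0 -2.7" --pt "0 0 -2.85" --pt "0 0 -3" --pt "0 0 -3.15" --pt "0 0 -3.3" --pt "0 0 -3.4" --pt "0 0 -3.5" --pt "0 0 -3.5" --pt "0 0 -3.5" --roll '[0,0,0,0,0,0,0,0,0,0,0,0,0,0,0,0,0,0,0,0]' --gripper '[1,1,1,1,1,1,1,1,1,1,1,1,1,1,1,1,1,1,1,1]'

```text
t: 11.57
position: [0.5376, 0.04, 0.0562]
eef_rot: [-1.205, -1.205, 1.211]
wrist_force: [-0.3, -0.3, 0.0]
finger_gap: 0.007
```

Call:
jog_arm --pt "0 0 -0.06" --pt "0 0 -0.12" --pt "0 0 -0.18" --pt "0 0 -0.24" --pt "0 0 -0.3" --pt "0 0 -0.36" --pt "0 0 -0.4" --pt "0 0 -0.44" --pt "0 0 -0.46" --pt "0 0 -0.46" --roll '[0,0,0,0,0,0,0,0,0,0]' --gripper '[1,1,1,1,1,1,1,1,1,1]'

```text
t: 12.4
position: [0.551, 0.0399, 0.0561]
eef_rot: [-1.205, -1.204, 1.212]
wrist_force: [-3.9, 0.0, 2.8]
finger_gap: 0.001
```

Call:
jog_arm --pt "0 0 -0.03" --pt "0 0 -0.06" --pt "0 0 -0.08" --pt "0 0 -0.08" --roll '[0,0,0,0]' --gripper '[1,1,1,1]'

```text
t: 12.73
position: [0.551, 0.0399, 0.0561]
eef_rot: [-1.201, -1.2, 1.215]
wrist_force: [-16.9, 0.2, 14.0]
finger_gap: 0.005
```

At the stop, as with the left one. I back off, then rise.

Call:
jog_arm --pt "0 0 0.4" --pt "0 0 1" --pt "0 0 2" --pt "0 0 3" --pt "0 -0.8 3.5" --pt "0 -1.6 3.5" --pt "0 -2.4 3.5" --pt "0 -3.2 3.5" --pt "0 -4 3.5" --pt "0 -4.8 3.5" --pt "0 -5 3.5" --pt "0 -5 3.5" --pt "0 -5 3.5" --roll '[0,0,0,0,0,0,0,0,0,0,0,0,0]' --gripper '[1,1,1,1,1,1,1,1,1,1,1,1,1]'

```text
t: 13.82
position: [0.448, 0.04, 0.2068]
eef_rot: [-1.201, -1.201, 1.215]
wrist_force: [-0.5, 1.2, -0.8]
finger_gap: 0.007
```

Run:
```python
from h import *
s=monitor.observe();print(s['position'],s['wrist_force'])
print(cv2.Rodrigues(np.array(s['eef_rot'],float))[0].round(3))
p=look('scene','s5',L[1:]);overlay(p,.635,.108,0,0,0,'s5z',(160,130,350,280),4)
p=look('top','t5',L[1:]);overlay(p,.635,.108,0,0,0,'t5z',(160,140,360,280),4)
```

```text
[0.44797192 0.03996245 0.20683808] [-0.49504998  1.17915887 -0.76807435]
[[ 0.    -0.011 -1.   ]
 [ 1.    -0.     0.   ]
 [-0.    -1.     0.011]]
scene drawer_left_front 0.81 [0.5578 0.181  0.033 ]
scene drawer_right_front 0.57 [0.5571 0.0451 0.0393]
scene tab_push 0.78 [0.5795 0.1349 0.0958]
scene small_beaker 0.59 [ 0.6178 -0.1038  0.0015]
scene petri_dish 0.68 [0.661  0.1556 0.0768]
scene petri_dish 0.19 [0.558  0.0411 0.0375]
top drawer_left_front 0.61 [0.5604 0.1819 0.0374]
top drawer_right_front 0.53 [0.5628 0.0403 0.0358]
top tab_push 0.73 [0.5785 0.1378 0.0988]
top dropper_bottle 0.44 [0.649  0.3332 0.0017]
top small_beaker 0.78 [ 0.6204 -0.099   0.0023]
top petri_dish 0.84 [0.6657 0.1588 0.0732]
```

View pics/s5z.png

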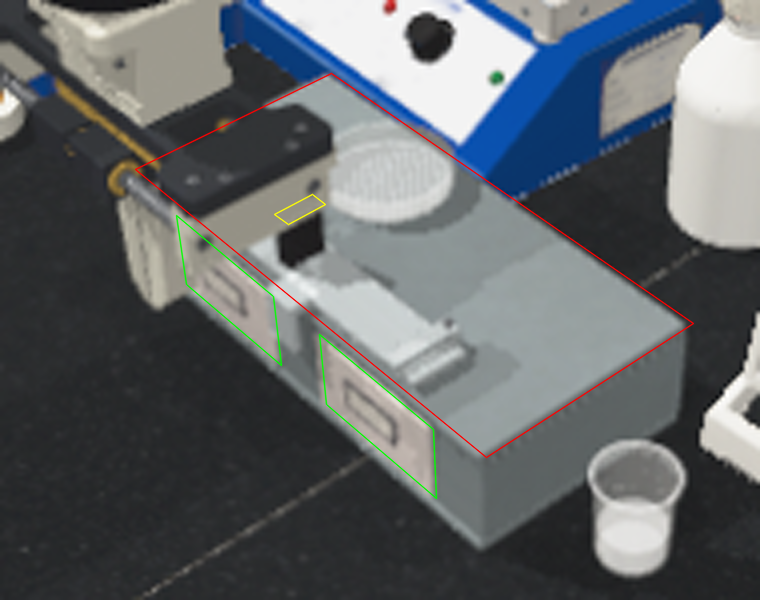

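View pics/t5z.png

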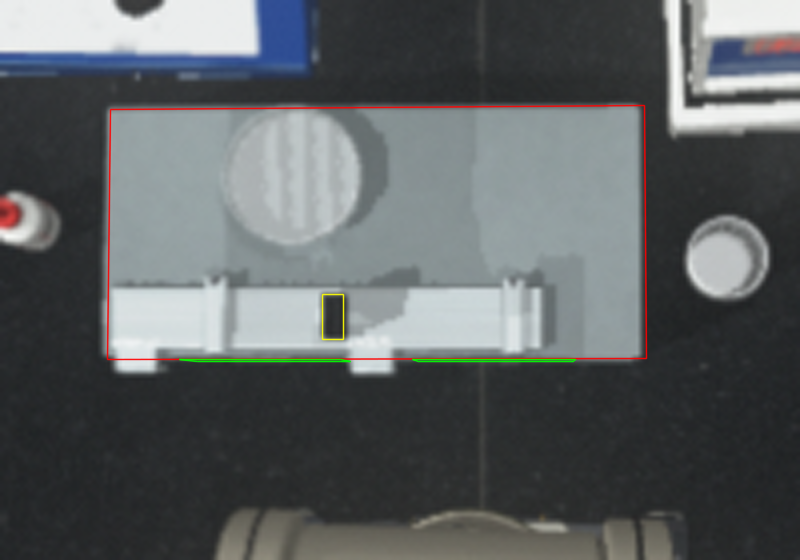

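Both drawers are flush (green outlines on the faces) and the bar has not moved. I travel above the spot left of the tab, then descend.

Call:
jog_arm --pt "0.6 0 -0.6" --pt "1.2 0 -1.2" --pt "1.8 0 -1.8" --pt "2.4 0 -2.4" --pt "3 0 -3" --pt "3.6 0 -3.6" --pt "4.2 0 -4.2" --pt "4.4 0 -4.4" --pt "4.4 0 -4.4" --pt "4.4 0 -4.4" --roll '[0,0,0,0,0,0,0,0,0,0]' --gripper '[1,1,1,1,1,1,1,1,1,1]'

```text
t: 15.35
position: [0.5794, 0.1717, 0.2054]
eef_rot: [-1.2, -1.2, 1.216]
wrist_force: [0.8, -0.2, 0.4]
finger_gap: 0.005
```

Call:
jog_arm --pt "0 0.5 0" --pt "0 1 0" --pt "0 1.5 0" --pt "0 2 0" --pt "0 2.4 0" --pt "0 2.6 0" --pt "0 2.6 0" --pt "0 2.6 0" --roll '[0,0,0,0,0,0,0,0]' --gripper '[1,1,1,1,1,1,1,1]'

```text
t: 16.02
position: [0.5783, 0.1712, 0.1277]
eef_rot: [-1.2, -1.199, 1.216]
wrist_force: [-0.1, -0.3, 0.5]
finger_gap: 0.002
```

Run:
```python
from h import *
p=look('scene','s6');cv2.imwrite('pics/s6z.png',cv2.resize(p['image'][130:280,160:360,::-1],None,fx=4,fy=4,interpolation=2))
```

```text
(no output)
```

View pics/s6z.png

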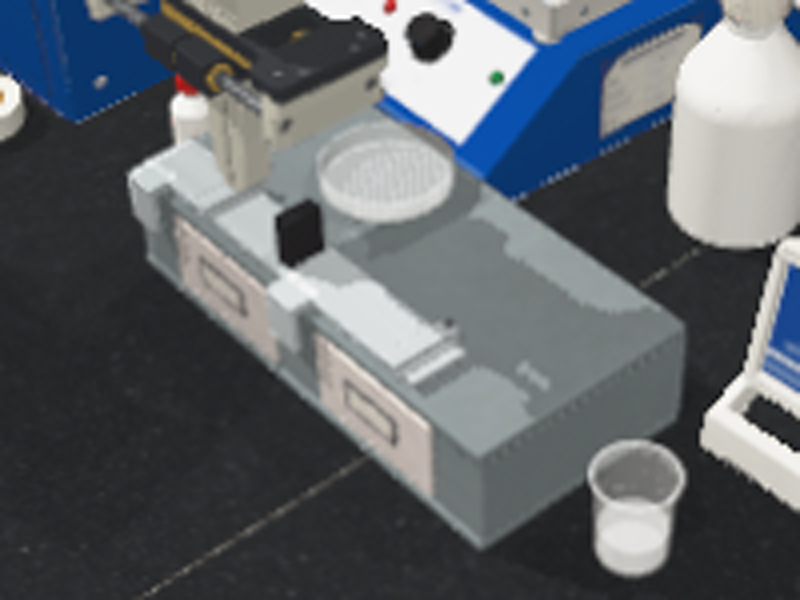

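The fingers are above the bar, left of the tab (at ≈(300,232)), between tab and strap and clear of the dish. I go down 18 mm and push right slowly.

Call:
jog_arm --pt "0 0.3 0" --pt "0 0.6 0" --pt "0 0.6 0" --pt "-0.2 0.6 0" --pt "-0.4 0.6 0" --pt "-0.55 0.6 0" --pt "-0.7 0.6 0" --pt "-0.85 0.6 0" --pt "-1 0.6 0" --pt "-1.12 0.6 0" --pt "-1.24 0.6 0" --pt "-1.36 0.6 0" --pt "-1.48 0.6 0" --pt "-1.6 0.6 0" --pt "-1.7 0.6 0" --pt "-1.8 0.6 0" --pt "-1.8 0.6 0" --roll '[0,0,0,0,0,0,0,0,0,0,0,0,0,0,0,0,0]' --gripper '[1,1,1,1,1,1,1,1,1,1,1,1,1,1,1,1,1]'

```text
t: 17.48
position: [0.5786, 0.1168, 0.1104]
eef_rot: [-1.201, -1.2, 1.215]
wrist_force: [-0.2, -0.7, -0.7]
finger_gap: 0.005
```

Run:
```python
from h import *
p=look('scene','s7',['tab_push']);cv2.imwrite('pics/s7z.png',cv2.resize(p['image'][130:280,160:360,::-1],None,fx=4,fy=4,interpolation=2))
```

```text
scene tab_push 0.65 [0.5795 0.1009 0.0983]
scene tab_push 0.27 [ 0.6344  0.1101 -0.0028]
```

View pics/s7z.png

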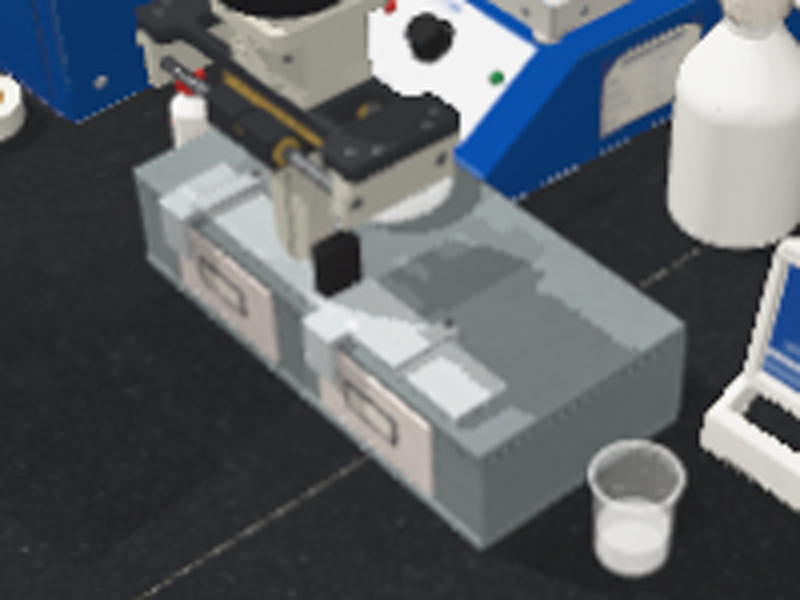

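The bar is sliding and the tongues are moving over the drawer fronts. About 10 mm is left.

Call:
jog_arm --pt "-0.05 0 0" --pt "-0.1 0 0" --pt "-0.15 0 0" --pt "-0.2 0 0" --pt "-0.25 0 0" --pt "-0.3 0 0" --pt "-0.3 0 0" --roll '[0,0,0,0,0,0,0]' --gripper '[1,1,1,1,1,1,1]'

```text
t: 18.17
position: [0.5783, 0.1079, 0.1101]
eef_rot: [-1.201, -1.2, 1.215]
wrist_force: [0.3, 0.6, -0.4]
finger_gap: 0.006
```

Call:
jog_arm --pt "-0.04 0 0" --pt "-0.08 0 0" --pt "-0.12 0 0" --pt "-0.12 0 0" --roll '[0,0,0,0]' --gripper '[1,1,1,1]'

```text
t: 18.5
position: [0.5783, 0.1075, 0.1102]
eef_rot: [-1.197, -1.203, 1.212]
wrist_force: [0.4, 15.3, -1.3]
finger_gap: 0.009
```

The force rose to 15 N at the predicted position, so it is at the stop. I retreat left, then up and back.

Call:
jog_arm --pt "0.3 0 0" --pt "0.6 0 0" --pt "0.8 0 0" --pt "0.8 -0.8 0" --pt "0.8 -1.8 0" --pt "0.8 -2.8 0" --pt "0.8 -3.8 0.5" --pt "0.8 -4.2 1.5" --pt "0.8 -4.2 2.5" --pt "0.8 -4.2 3.5" --pt "0.8 -4.2 4.5" --pt "0.8 -4.2 5" --pt "0.8 -4.2 5" --pt "0.8 -4.2 5" --roll '[0,0,0,0,0,0,0,0,0,0,0,0,0,0]' --gripper '[1,1,1,1,1,1,1,1,1,1,1,1,1,1]'

```text
t: 19.67
position: [0.43, 0.1309, 0.2386]
eef_rot: [-1.198, -1.205, 1.212]
wrist_force: [0.2, -0.0, -1.1]
finger_gap: 0.003
```

Run:
```python
from h import *
p=look('scene','s8',L);overlay(p,.635,.108,0,0,0,'s8z',(160,130,350,280),4,.045)
p=look('top','t8',L);overlay(p,.635,.108,0,0,0,'t8z',(160,140,360,280),4,.045)
```

```text
scene slide_cabinet 0.65 [ 0.6349  0.1088 -0.0019]
scene slide_cabinet 0.35 [0.6491 0.3338 0.0022]
scene drawer_left_front 0.89 [0.5582 0.1815 0.0323]
scene drawer_right_front 0.56 [0.5564 0.0407 0.0377]
scene tab_push 0.57 [0.5807 0.0927 0.0988]
scene dropper_bottle 0.51 [0.6492 0.3332 0.0018]
scene small_beaker 0.76 [ 6.176e-01 -1.023e-01 -3.000e-04]
scene petri_dish 0.88 [0.6637 0.1547 0.077 ]
top slide_cabinet 0.82 [ 0.6333  0.1101 -0.0049]
top drawer_left_front 0.55 [0.5605 0.1813 0.0365]
top drawer_right_front 0.54 [0.5619 0.0413 0.0404]
top tab_push 0.82 [0.5818 0.0924 0.1001]
top tab_push 0.21 [0.5579 0.1834 0.0389]
top dropper_bottle 0.63 [0.6451 0.3317 0.0019]
top small_beaker 0.88 [ 0.6219 -0.1045  0.0029]
top petri_dish 0.57 [0.6673 0.1569 0.0741]
```

View pics/s8z.png

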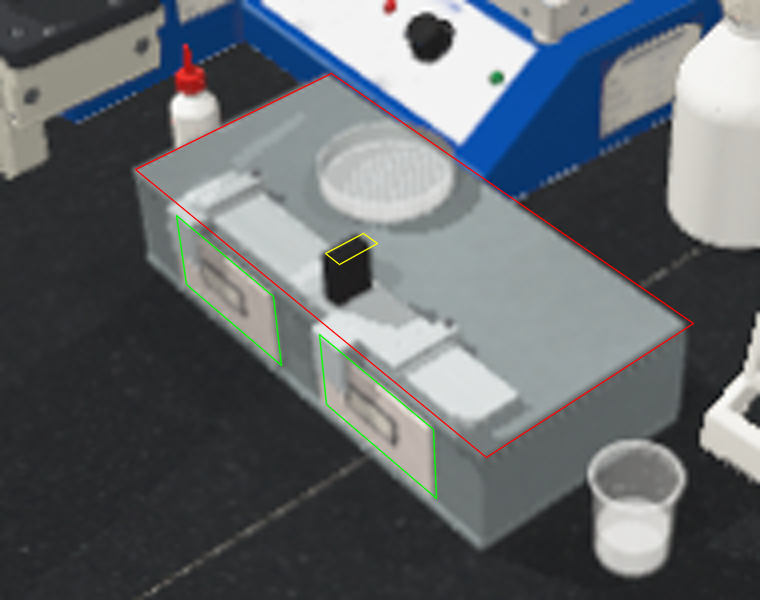

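View pics/t8z.png

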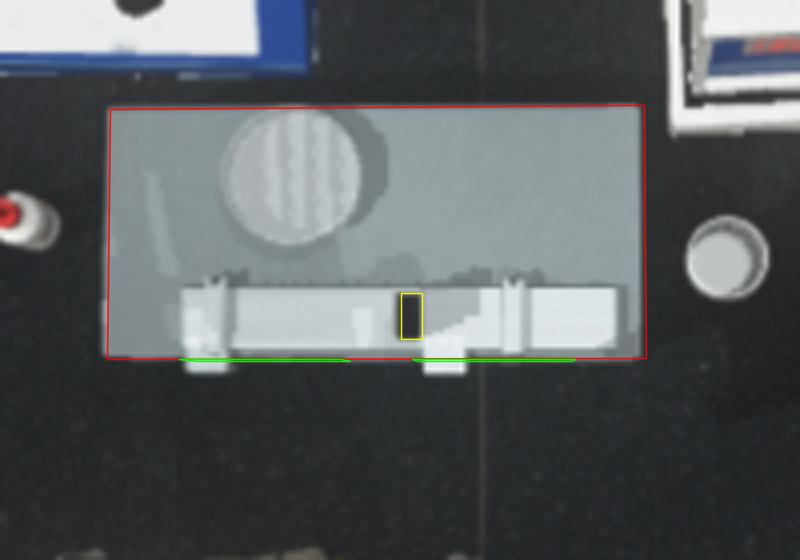

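The tab sits in the outline drawn for 45 mm of travel, both tongues are in front of the drawers, and the loose things have not moved.

```bash
python3 -c "
from cell import manip
print(manip.finish_job())"
```

```text
the job is handed in; nothing more can be done
None
```

Both drawers are pushed home and the locking bar is at its right-hand stop. I handed the job in at about 20 s of the 54 s; no verdict is reported.

**How it was done:** I pushed the left drawer, then the right, with the shut fingertips on their front faces. Free pushing was at about 70 mm/s or less. I then pushed the tab's left side to the right.

**Last checks:**
- **Drawers:** both were flush with the cabinet front in both views, with a contact force of about 17–18 N at each stop.
- **Locking bar:** the tab lined up with the outline I drew for 45 mm of travel, with about 15 N at the stop. Both tongues hang in front of the drawers.
- **Bottle, beaker and dish:** they were where they started, to within the networks' few millimetres of scatter, and the arm was clear of everything.

**Disagreement:** the networks' points put the cabinet's yaw at −0.017 rad, but the picture overlay fitted about 0. I used 0, and all three stops came where that predicted, within about 1 mm.

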